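# Seat the mixer's tube head

### The job

The blue tube head was put on its mixer with its key across the slot, so it stands proud. Take it by its bar handle and, pressing only lightly, turn it until its key drops into the slot and its disc sits fully home on the mixer's rim, then let go. Leave the grey head on the other mixer seated as it is.

Things in the scene. Friction and masses are not known exactly. Their poses are not given: they have to be found in the camera images.
- blue_mixer: White round drum, fixed, 132 mm across, 54 high, control box on its -x side out to 122 mm; carries the blue head. Origin: drum axis, on the worktop. In its top a round recess 92 mm across, floor at z = 44 mm. Across that floor, through the axis along the body's x (ends: red marks on the rim), runs the key slot: 50 mm wide, sloping in to 42, bottom z = 24 mm.
- blue_head: Loose, 0.17-0.35 kg: blue disc 108 mm across (z 28-40 mm); under it a key along x, 76x30x28; on top a bar handle along x, 70 long, 16 wide, z 40-76 (grip at 66). White marks: key ends. Origin: middle of key's underside, 44 mm above the mixer's when proud, 26 when home. Starts 0.6-1.57 rad off the slot, drops in within 0.15 rad. Fits either way round; 5 mm side play.
- grey_mixer: A second mixer of the same shape and size, carrying the grey head. Origin and axes as for the blue one's mixer.
- grey_head: A head of the same shape and size with grey disc and handle, origin and axes alike. It is already home in the grey one's mixer, its disc on the rim, and is to be left so.

How it is judged:
By the outcome, as a careful person would: the job done as asked, in the order asked, and still so for the second after the job is handed in, with the robot touching nothing.
It also fails if it takes over 32 s, if anything falls off the work surface, if the arm or the gripper's body presses on something with over 40 N, if the wrist force passes 120 N, or if a joint passes its speed limit or range.

### The arm

A 6-joint arm with a two-finger parallel gripper is mounted at the origin on a cart in front of the work surface, level with it; the furniture and walls round the work are solid. World frame = base frame: x ahead of the robot, y to its left, z up, the work surface at z = 0. Lengths are in m, angles in rad, forces in N, time in s.
With the tool pointing down it reaches from about 0.4 to 0.925 m from the base axis. Payload 12.5 kg.
Tool frame: the origin (TCP) lies midway between the tips of the shut fingers; the grasp point (between the pads) lies 19 mm behind it (ctrl.grasp_offset is the distance from the TCP to the grasp point, in m); z points along the fingers, y is the line along which they close (so a half turn about z gives the same grasp; the last joint's range is limited). The gripper opens to 95 mm and grips with 3 to 60 N. Pads are 20 mm wide; open, the fingers measure 119 mm over their backs; the gripper's body (75 mm by 180 mm) begins 59 mm behind the grasp point.
Start: joints at [1.123, 0.491, 1.559, -0, 1.092, -0.106], TCP at [0.209, 0.589, 0.215] pointing down, gripper open.
Joint ranges: [-3.1, 3.1], [-0.84, 2.19], [0.05, 2.79], [-1.13, 4.28], [0.06, 2.93], [-2.69, 2.69]. Speed limits (rad/s): [2.22, 2.22, 2.79, 3.14, 3.14, 3.14].

### API

Orientations are given as a unit quaternion [x, y, z, w].
In Python, from bench import ctrl, camrig gives the robot as it stands (ctrl), with the cameras (camrig).
- The arm moves only by the tool jog_arm, called after "Emit:" as name(argument=value, ...), one argument or row to a line, values as JSON. Schema: {"type":"object","properties":{"rows":{"type":"array","items":{"type":"array","prefixItems":[{"type":"array","items":{"type":"number"},"minItems":3,"maxItems":3},{"type":"array","items":{"type":"number"},"minItems":3,"maxItems":3},{"type":"number"}],"minItems":3,"maxItems":3},"minItems":1,"maxItems":10},"grip_n":{"type":"number"},"only":{"type":"string"},"quiet":{"type":"boolean"},"lines":{"type":"string"}},"required":["rows"],"additionalProperties":false}. rows is a list of rows, 1 to 10 of them, each written [[dx, dy, dz], [rx, ry, rz], opening]: dx, dy, dz in a scale on which 1.0 is 1000 mm, then a rotation vector rx, ry, rz in shares of pi rad (1.0 is pi rad), then the finger opening in m; each row is the pose to reach, as a shift and turn from the pose commanded when the call began, along the tool's axes at that moment; what a row does not reach only later rows make up. A row lasts 1/12 s, in which the tool goes at most 0.0417 m and 0.125 rad, less where a joint would pass 70% of its speed; a pose out of reach is approached as far as the arm can. The fingers move at their own pace and stop on an object; grip_n is the grip in N (left out, the last holds). Time passes only in rows, so rows that do not move let the fingers close. The tool returns the time, the measured TCP pose, the force, the opening and the grip force at its end. only (a regular expression) keeps the lines of the reply that match it, lines (a string "A,B") keeps lines A to B, and quiet returns only ok. Input that does not fit is refused with a message, and nothing moves.
- ctrl.read_state(): the state, without advancing time (a new reading comes with each control period).
- camrig.get_image(name): name is "scene" or "top" or "wrist"; returns (picture, depth): 420x560x3 uint8, blue, green, red; 420x560 float32, m along the optical axis (not along the pixel's ray), 0 where there is no reading.
- camrig.calibration(name): a dict with "camera_matrix" (3x3 intrinsics, pixels), "k1" (the pictures are not rectified: a ray, as slopes to the right and down, at radius r is drawn at 1 + k1 r^2 times it, then the intrinsics apply), "R" (3x3) and "t" (3): a world point X has camera coordinates R X + t; the wrist camera has in their place "T_tool_cam" (4x4, takes a point from camera to tool coordinates, whose origin is the TCP and whose axes are the flange's). Camera axes: x right, y down, z forward; pixel columns grow to the right and rows downward; lengths in m; the calibration is good to about 2 mm. A picture is of the moment at which its call begins: read the wrist's pose just before it. calibration takes no time and is no camera call.
- ctrl.finish_job(): hands the job in; it is judged then, once.
The state is a dict: "t": time; "q": joint angles; "dq": joint speeds; "effort": joint torques, N m; "eef_pos": TCP position; "orientation": TCP orientation; "ft_force": force on the tool from outside, world axes, zero at the start; "torque": the same for the moment, N m; "grip_width": finger opening in m; "grasp_force": force on a finger pad.
Only numpy, scipy, OpenCV 4.12 (cv2) and the standard library are available. Lean on these libraries where they do the work, as an engineer would, in place of code of your own. Each camera call takes 0.05 s, during which the arm holds its last target. There are 200 camera calls.

## Working session

There is one attempt and no reset: what is moved stays moved. The work goes in short steps, Python scripts to look and compute and a tool call to move; the robot and the scene stay as the last step left them, time stands still between calls to the robot, and variables do not carry over. Pictures are saved under pics/ and viewed, at most 10 in all, crops included, and the job is handed in when it is done.

```bash
ls; mkdir -p pics
```

Run:
```python
from bench import ctrl, camrig
import cv2,numpy as np
a,d=camrig.get_image("scene");b,e=camrig.get_image("top")
cv2.imwrite("pics/s0.png",a);cv2.imwrite("pics/t0.png",b)
np.savez("v0.npz",a=a,d=d,b=b,e=e)
for n in("scene","top","wrist"):print(n,camrig.calibration(n))
print(ctrl.read_state())
```

```text
bench.py
pics
scene {'camera_matrix': array([[513.9585482 ,   0.        , 274.9940578 ],
       [  0.        , 513.9585482 , 216.93421408],
       [  0.        ,   0.        ,   1.        ]]), 'k1': -0.06849221440309743, 'R': array([[ 0.66709717, -0.74496702,  0.00234711],
       [-0.49965198, -0.44975686, -0.74031525],
       [ 0.55256607,  0.49268947, -0.67225577]]), 't': array([-0.36897958,  0.29364929,  0.90678489])}
top {'camera_matrix': array([[413.29418538,   0.        , 276.63587486],
       [  0.        , 413.29418538, 210.49274729],
       [  0.        ,   0.        ,   1.        ]]), 'k1': -0.08074967793130561, 'R': array([[ 0.01275493, -0.99985381,  0.01138725],
       [-0.99370327, -0.01394261, -0.11117291],
       [ 0.11131543, -0.00989754, -0.99373584]]), 't': array([0.00253551, 0.54818922, 0.93448566])}
wrist {'camera_matrix': array([[360.88166721,   0.        , 276.40807543],
       [  0.        , 360.88166721, 211.15739747],
       [  0.        ,   0.        ,   1.        ]]), 'k1': -0.089297136831668, 'T_tool_cam': array([[-2.56464068e-04, -9.57451583e-01, -
[... 302 characters left out ...]
': 0.1, 'q': array([ 1.12338379e+00,  4.91493180e-01,  1.55937529e+00,  1.18290599e-05,
        1.09171860e+00, -1.05594367e-01]), 'dq': array([-2.06724904e-04,  2.70077404e-04,  2.67007389e-04, -1.39643245e-03,
        2.60917479e-05, -5.46130740e-04]), 'effort': array([ 4.27892403e-03, -6.13624549e+01, -2.58603036e+01,  6.94208918e-02,
        4.70032543e-02, -4.95170309e-05]), 'eef_pos': array([0.20938027, 0.58865833, 0.21412853]), 'orientation': array([ 1.70080928e-01,  9.85429972e-01, -4.76887683e-04, -1.40782087e-04]), 'ft_force': array([-0.6514101 , -0.34734988,  1.04798562]), 'torque': array([0.0239716 , 0.00876854, 0.00136174]), 'grasp_force': 0.0, 'grip_width': 0.09508374892292351}
```

View pics/s0.png

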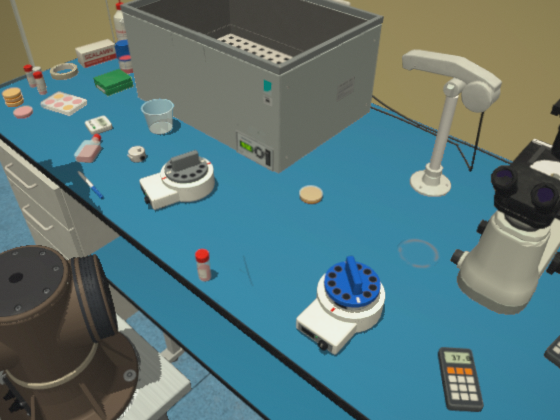

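View pics/t0.png

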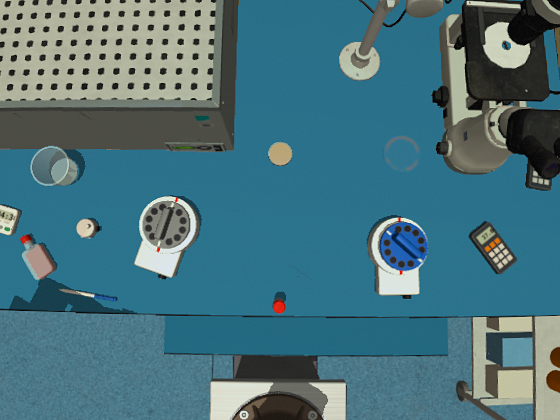

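The scene view shows the blue head at about (352,283) with its handle near (352,275), and the grey head at (187,170). In the top view the blue disc is at (403,245) and its handle runs (393,233)-(418,257). The red marks are at about (399,219) and (402,271).

Create h.py:
```python
from bench import ctrl, camrig
import cv2,numpy as np
def rays(n,uv):
    c=camrig.calibration(n);K=c["camera_matrix"]
    p=cv2.undistortPoints(np.asarray(uv,float).reshape(-1,1,2),K,np.array([c["k1"],0,0,0,0]))[:,0]
    # given model: drawn = ray*(1+k1 r^2) == OpenCV k1
    return np.c_[p,np.ones(len(p))],c
def cloud(n,d,mask,T=None):
    v,u=np.nonzero(mask&(d>0));r,c=rays(n,np.c_[u,v]);P=r*d[v,u][:,None]
    if T is None:return (P-c["t"])@c["R"],np.c_[u,v]
    M=T@c["T_tool_cam"];return P@M[:3,:3].T+M[:3,3],np.c_[u,v]
def plane(n,uv,z):
    r,c=rays(n,uv);o=-c["R"].T@c["t"];w=r@c["R"]
    return o+w*((z-o[2])/w[:,2])[:,None]
def axis(P):
    xy=P[:,:2].astype(np.float32);(c,s,a)=cv2.minAreaRect(xy)
    b=cv2.boxPoints((c,s,a));e=[b[1]-b[0],b[2]-b[1]];e=max(e,key=np.linalg.norm)
    return np.array(c),np.array(s),np.arctan2(e[1],e[0])
def blue(im):
    h=cv2.cvtColor(im,cv2.COLOR_BGR2HSV);return (h[...,0]>106)&(h[...,0]<125)&(h[...,1]>150)&(h[...,2]>90)
def red(im):
    h=cv2.cvtColor(im,cv2.COLOR_BGR2HSV);return ((h[...,0]<6)|(h[...,0]>174))&(h[...,1]>150)&(h[...,2]>120)
```

Run:
```python
from h import *
f=np.load("v0.npz")
for n,im,d in(("scene",f["a"],f["d"]),("top",f["b"],f["e"])):
    P,uv=cloud(n,d,blue(im))
    m=(abs(P[:,2]-.1)<.06)&(P[:,0]<.7)&(P[:,1]<0)&(P[:,1]>-.45)
    P=P[m];print(n,len(P),np.histogram(P[:,2],bins=np.arange(.04,.141,.01)))
    H=P[P[:,2]>.108];Dk=P[(P[:,2]<.095)&(P[:,2]>.07)]
    print("handle",axis(H),np.median(H[:,2]),"disc",np.median(Dk[:,2]),cv2.minEnclosingCircle(Dk[:,:2].astype(np.float32)))
    R,uv=cloud(n,d,red(im))
    m=np.hypot(*(R[:,:2]-np.median(P[:,:2],0)).T)<.1
    k,l,s,c=cv2.connectedComponentsWithStats(np.array(red(im),np.uint8))
    for i in range(1,k):
        q=plane(n,[c[i]],.054)[0]
        dd=d[int(c[i][1]),int(c[i][0])]
        print(" red",s[i,4],c[i],q)
```

```text
scene 1443 (array([  0,   0,   0,  96, 984,  60,  62, 194,  47,   0]), array([0.04, 0.05, 0.06, 0.07, 0.08, 0.09, 0.1 , 0.11, 0.12, 0.13, 0.14]))
handle (array([ 0.46389893, -0.27489567]), array([0.06598669, 0.01651259]), np.float32(0.86222786)) 0.1186599618289469 disc 0.08328398349080054 ((0.4653494954109192, -0.2746114134788513), 0.054536979645490646)
 red 27 [118.25925926   5.18518519] [1.07774902 1.36129662 0.054     ]
 red 13 [125.          57.23076923] [0.79352897 0.9134647  0.054     ]
 red 35 [26.97142857 67.48571429] [0.5267909  1.10863698 0.054     ]
 red 39 [36.35897436 74.25641026] [0.52276086 1.0358784  0.054     ]
 red 19 [ 96.73684211 135.78947368] [0.44747522 0.56138745 0.054     ]
 red 135 [201.51111111 255.36296296] [0.33779943 0.01172469 0.054     ]
 red 5 [332.2 309.2] [ 0.40790351 -0.27387597  0.054     ]
top 1159 (array([  0,   0,   0,  44, 890,  12,   0, 175,  38,   0]), array([0.04, 0.05, 0.06, 0.07, 0.08, 0.09, 0.1 , 0.11, 0.12, 0.13, 0.14]))
handle (array([ 0.46682179, -0.27191526]), array([0.06809406, 0.01606688]), np.float32(0.859192)) 0.11848602869104032 disc 0.082742192505452 ((0.46771904826164246, -0.2710903286933899), 0.05359334126114845)
 red 7 [175.85714286 199.57142857] [0.56740073 0.24115634 0.054     ]
 red 6 [398.5 219. ] [ 0.52974693 -0.27003124  0.054     ]
 red 50 [ 24.16 238.7 ] [0.47143118 0.59488763 0.054     ]
 red 10 [157.9 248.9] [0.45422537 0.27778288 0.054     ]
 red 6 [400.5 272. ] [ 0.40901474 -0.27269755  0.054     ]
 red 119 [278.5210084  306.54621849] [0.33003439 0.00315686 0.054     ]
```

The two views agree. The handle centre is about (0.466,-0.273), its top is at 0.119 and it points along 0.86 rad. The slot is at about 0.02 rad. I'm moving over it in two hops, with about -1.94 rad of world yaw in total, and then I'll look with the wrist camera.

Units first: turns go in shares of pi rad. So 1.1 rad / 3.1416 = 0.3501.

Emit:
jog_arm(
  rows=[
    [[-0.33, -0.275, 0], [0, 0, 0.3501], 0.095],
    [[-0.33, -0.275, 0], [0, 0, 0.3501], 0.095],
    [[-0.33, -0.275, 0], [0, 0, 0.3501], 0.095],
    [[-0.33, -0.275, 0], [0, 0, 0.3501], 0.095],
    [[-0.33, -0.275, 0], [0, 0, 0.3501], 0.095],
    [[-0.33, -0.275, 0], [0, 0, 0.3501], 0.095],
    [[-0.33, -0.275, 0], [0, 0, 0.3501], 0.095],
    [[-0.33, -0.275, 0], [0, 0, 0.3501], 0.095],
    [[-0.33, -0.275, 0], [0, 0, 0.3501], 0.095],
    [[-0.33, -0.275, 0], [0, 0, 0.3501], 0.095],
  ],
)

```text
t: 0.93
eef_pos: [0.4222, 0.2284, 0.2146]
orientation: [0.662, 0.749, 0.0, -0.0]
ft_force: [1.0, 0.7, -0.9]
grip_width: 0.0951
grasp_force: 0.0
```

Create to.py:
```python
# usage: to.py x y z yaw_of_tool_x -> increments in tool axes
import sys;from h import *
from scipy.spatial.transform import Rotation as Ro
s=ctrl.read_state();R=Ro.from_quat(s["orientation"]).as_matrix()
x,y,z,a=map(float,sys.argv[1:])
G=np.array([[np.cos(a),np.sin(a),0],[np.sin(a),-np.cos(a),0],[0,0,-1]])
print("d",(R.T@(np.array([x,y,z])-s["eef_pos"])).round(4),"rv",Ro.from_matrix(R.T@G).as_rotvec().round(4),"t",s["t"],"q6",s["q"][5])
```

```bash
python3 to.py .466 -.2 .25 .86
```

```text
d [-0.4305 -0.0089 -0.0354] rv [-1.000e-04 -1.000e-04  8.334e-01] t 0.9333 q6 0.2353540746931117
```

Scaled: 0.83 rad / 3.1416 = 0.2642.

Emit:
jog_arm(
  rows=[
    [[-0.48, -0.055, -0.035], [0, 0, 0.2642], 0.095],
    [[-0.48, -0.055, -0.035], [0, 0, 0.2642], 0.095],
    [[-0.48, -0.055, -0.035], [0, 0, 0.2642], 0.095],
    [[-0.48, -0.055, -0.035], [0, 0, 0.2642], 0.095],
    [[-0.48, -0.055, -0.035], [0, 0, 0.2642], 0.095],
    [[-0.48, -0.055, -0.035], [0, 0, 0.2642], 0.095],
    [[-0.48, -0.055, -0.035], [0, 0, 0.2642], 0.095],
    [[-0.48, -0.055, -0.035], [0, 0, 0.2642], 0.095],
    [[-0.48, -0.055, -0.035], [0, 0, 0.2642], 0.095],
    [[-0.48, -0.055, -0.035], [0, 0, 0.2642], 0.095],
  ],
)

```text
t: 1.77
eef_pos: [0.4272, -0.1873, 0.2449]
orientation: [0.907, 0.421, 0.0, -0.0]
ft_force: [0.9, 0.3, 0.5]
grip_width: 0.0946
grasp_force: 0.0
```

```bash
python3 to.py .466 -.272 .25 .86
```

```text
d [-0.0397  0.0842 -0.0051] rv [-0.0001 -0.0002  0.0095] t 1.7667 q6 0.146129043612875
```

Scaled: 0.01 rad / 3.1416 = 0.0032.

Emit:
jog_arm(
  rows=[
    [[-0.04, 0.084, -0.005], [0, 0, 0.0032], 0.06],
    [[-0.04, 0.084, -0.005], [0, 0, 0.0032], 0.06],
    [[-0.04, 0.084, -0.005], [0, 0, 0.0032], 0.06],
    [[-0.04, 0.084, -0.005], [0, 0, 0.0032], 0.06],
    [[-0.04, 0.084, -0.005], [0, 0, 0.0032], 0.06],
  ],
)

```text
t: 2.18
eef_pos: [0.4657, -0.2697, 0.249]
orientation: [0.909, 0.416, -0.0, -0.001]
ft_force: [-0.5, 0.5, -0.4]
grip_width: 0.0671
grasp_force: 0.0
```

Create wr.py:
```python
import sys;from h import *
from scipy.spatial.transform import Rotation as Ro
s=ctrl.read_state();T=np.eye(4);T[:3,:3]=Ro.from_quat(s["orientation"]).as_matrix();T[:3,3]=s["eef_pos"]
im,d=camrig.get_image("wrist");cv2.imwrite("pics/%s.png"%sys.argv[1],im)
P,_=cloud("wrist",d,blue(im),T);P=P[np.hypot(*(P[:,:2]-[.467,-.272]).T)<.08]
H=P[:,2]>np.quantile(P[:,2],.99)-.012;Q=P[H]
print("handle",axis(Q),"top",np.median(Q[:,2]))
D=P[P[:,2]<np.median(Q[:,2])-.025];print("disc z",np.median(D[:,2]),cv2.minEnclosingCircle(D[:,:2].astype(np.float32)))
R,uv=cloud("wrist",d,red(im),T);m=(np.hypot(*(R[:,:2]-[.467,-.272]).T)<.08)
k,l,st,c=cv2.connectedComponentsWithStats(red(im).astype(np.uint8))
for i in range(1,k):
    q=R[l[uv[:,1],uv[:,0]]==i]
    if st[i,4]>8 and len(q):print("red",st[i,4],c[i].round(1),np.median(q,0))
print(s["t"],s["eef_pos"],s["ft_force"])
```

```bash
python3 wr.py w1
```

```text
handle (array([ 0.46938068, -0.27330285]), array([0.06866847, 0.01528344]), np.float32(0.88276315)) top 0.12051975926651642
disc z 0.08489467443787091 ((0.4691586196422577, -0.27299049496650696), 0.052822086960077286)
red 24 [ 0.4 71.5] [ 0.34195031 -0.00605562  0.07482951]
red 27 [326.7 145.8] [ 0.53033059 -0.2712405   0.05573078]
2.1833 [ 0.46572592 -0.26972454  0.24897935] [-0.48402632  0.48730514 -0.40111019]
```

View pics/w1.png

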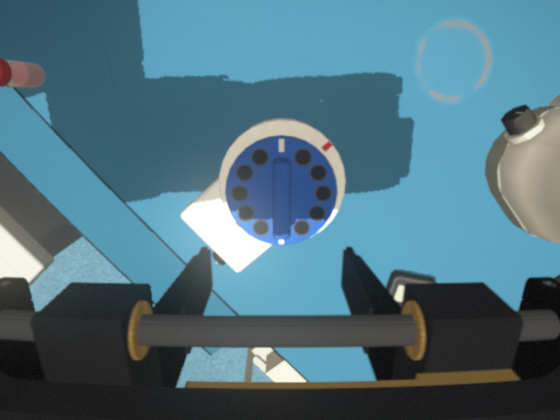

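The wrist view shows the handle at (282,195), nearly upright between the fingers, and a red rim mark at (327,146). The heights check out at 0.1205 (handle top) and 0.085 (disc), so the head is proud. I'm descending to grip at z = 0.110, which puts the TCP at 0.091.

```bash
python3 to.py .469 -.273 .091 .875
```

```text
d [-0.0008  0.0054  0.1582] rv [-0.0015 -0.0001 -0.0151] t 2.2333 q6 0.06390483272240607
```

Scaled: -0.015 rad / 3.1416 = -0.0048.

Emit:
jog_arm(
  rows=[
    [[0, 0.005, 0.05], [0, 0, -0.0048], 0.06],
    [[0, 0.005, 0.1], [0, 0, -0.0048], 0.06],
    [[0, 0.005, 0.14], [0, 0, -0.0048], 0.06],
    [[0, 0.005, 0.155], [0, 0, -0.0048], 0.06],
    [[0, 0.005, 0.157], [0, 0, -0.0048], 0.06],
    [[0, 0.005, 0.157], [0, 0, -0.0048], 0.06],
  ],
  grip_n=20,
)

```text
t: 2.73
eef_pos: [0.4696, -0.2718, 0.0924]
orientation: [0.906, 0.424, -0.001, -0.001]
ft_force: [-0.0, -0.4, 0.4]
grip_width: 0.0599
grasp_force: 0.0
```

```bash
python3 to.py .469 -.273 .091 .875
```

```text
d [-0.0012  0.0003  0.0014] rv [-0.0029  0.      0.0011] t 2.7333 q6 0.04796493401142751
```

Close on the handle.

Emit:
jog_arm(
  rows=[
    [[0, 0, 0], [0, 0, 0], 0.005],
    [[0, 0, 0], [0, 0, 0], 0.005],
    [[0, 0, 0], [0, 0, 0], 0.005],
    [[0, 0, 0], [0, 0, 0], 0.005],
    [[0, 0, 0], [0, 0, 0], 0.005],
    [[0, 0, 0], [0, 0, 0], 0.005],
    [[0, 0, 0], [0, 0, 0], 0.005],
    [[0, 0, 0], [0, 0, 0], 0.005],
  ],
  grip_n=20,
)

```text
t: 3.4
eef_pos: [0.47, -0.2733, 0.0928]
orientation: [0.906, 0.424, 0.0, 0.0]
ft_force: [-0.5, 1.3, 2.7]
grip_width: 0.0158
grasp_force: 20.0
```

Scaled: 0.85 rad / 3.1416 = 0.2706.

Emit:
jog_arm(
  rows=[
    [[0, 0, 0.001], [0, 0, 0.0382], 0.005],
    [[0, 0, 0.001], [0, 0, 0.0764], 0.005],
    [[0, 0, 0.001], [0, 0, 0.1146], 0.005],
    [[0, 0, 0.001], [0, 0, 0.1528], 0.005],
    [[0, 0, 0.001], [0, 0, 0.191], 0.005],
    [[0, 0, 0.001], [0, 0, 0.2292], 0.005],
    [[0, 0, 0.001], [0, 0, 0.2546], 0.005],
    [[0, 0, 0.001], [0, 0, 0.2706], 0.005],
    [[0, 0, 0.001], [0, 0, 0.2706], 0.005],
  ],
)

```text
t: 4.15
eef_pos: [0.4699, -0.2732, 0.0914]
orientation: [1.0, 0.011, -0.0, -0.0]
ft_force: [-0.1, 0.2, -2.0]
grip_width: 0.016
grasp_force: 20.0
```

```bash
python3 to.py .469 -.273 .073 .022
```

```text
d [-0.0008 -0.0002  0.0184] rv [-0.0005  0.0005  0.0004] t 4.15 q6 0.9000101154471256
```

Emit:
jog_arm(
  rows=[
    [[0, 0, 0.001], [0, 0, 0], 0.005],
    [[0, 0, 0.002], [0, 0, 0], 0.005],
    [[0, 0, 0.003], [0, 0, 0], 0.005],
    [[0, 0, 0.004], [0, 0, 0], 0.005],
    [[0, 0, 0.004], [0, 0, 0], 0.005],
  ],
)

```text
t: 4.57
eef_pos: [0.4699, -0.2732, 0.0874]
orientation: [1.0, 0.013, -0.0, -0.0]
ft_force: [0.3, 0.2, -3.1]
grip_width: 0.0157
grasp_force: 20.0
```

It moves down freely, carrying only its own weight. I'll continue towards home in small steps.

Emit:
jog_arm(
  rows=[
    [[0, 0, 0.003], [0, 0, 0], 0.005],
    [[0, 0, 0.006], [0, 0, 0], 0.005],
    [[0, 0, 0.008], [0, 0, 0], 0.005],
    [[0, 0, 0.01], [0, 0, 0], 0.005],
    [[0, 0, 0.012], [0, 0, 0], 0.005],
    [[0, 0, 0.012], [0, 0, 0], 0.005],
  ],
)

```text
t: 5.07
eef_pos: [0.4699, -0.2731, 0.0752]
orientation: [1.0, 0.012, -0.0, -0.0]
ft_force: [-0.3, 0.1, -1.8]
grip_width: 0.0159
grasp_force: 20.0
```

Emit:
jog_arm(
  rows=[
    [[0, 0, 0.001], [0, 0, 0], 0.005],
    [[0, 0, 0.002], [0, 0, 0], 0.005],
    [[0, 0, 0.002], [0, 0, 0], 0.005],
  ],
)

```text
t: 5.32
eef_pos: [0.47, -0.2733, 0.0748]
orientation: [1.0, 0.012, 0.0, 0.0]
ft_force: [-4.1, 2.4, 11.6]
grip_width: 0.0157
grasp_force: 20.0
```

Contact came after exactly 18 mm of drop (0.0928 to 0.0748), with 12 N of push. I'll release, back off and check.

Emit:
jog_arm(
  rows=[
    [[0, 0, -0.001], [0, 0, 0], 0.06],
    [[0, 0, -0.001], [0, 0, 0], 0.06],
    [[0, 0, -0.001], [0, 0, 0], 0.06],
    [[0, 0, -0.001], [0, 0, 0], 0.06],
    [[0, 0, -0.001], [0, 0, 0], 0.06],
    [[0, 0, -0.001], [0, 0, 0], 0.06],
    [[0, 0, -0.03], [0, 0, 0], 0.06],
    [[0, 0, -0.07], [0, 0, 0], 0.06],
    [[0, 0, -0.11], [0, 0, 0], 0.06],
    [[0, 0, -0.15], [0, 0, 0], 0.06],
  ],
)

```text
t: 6.15
eef_pos: [0.4697, -0.273, 0.2254]
orientation: [1.0, 0.012, -0.0, -0.0]
ft_force: [0.1, -0.4, -0.5]
grip_width: 0.0599
grasp_force: 0.0
```

Emit:
jog_arm(
  rows=[
    [[0, 0, -0.03], [0, 0, 0], 0.06],
    [[0, 0, -0.03], [0, 0, 0], 0.06],
    [[0, 0, -0.03], [0, 0, 0], 0.06],
  ],
)

```text
t: 6.4
eef_pos: [0.4703, -0.2735, 0.2551]
orientation: [1.0, 0.012, 0.001, 0.001]
ft_force: [0.6, -0.7, -0.5]
grip_width: 0.0602
grasp_force: 0.0
```

```bash
python3 wr.py w2
```

Run:
```python
from h import *
im,d=camrig.get_image("scene");cv2.imwrite("pics/s2.png",im)
P,_=cloud("scene",d,d>0)
m=np.hypot(P[:,0]-.511,P[:,1]-.259)<.045
print("grey z",np.quantile(P[m,2],[.3,.5,.95]))
```

```text
handle (array([ 0.49222556, -0.27099708]), array([0.01450357, 0.02441115]), np.float32(-0.13714264)) top 0.10258735307056893
disc z 0.066932124876462 ((0.47799521684646606, -0.2680248022079468), 0.05028778314590454)
red 24 [276.  126.5] [ 0.52999785 -0.27156451  0.05513299]
red 229 [ 38.4 298.5] [ 0.33572036 -0.0020667   0.07573816]
6.4 [ 0.47029119 -0.27346984  0.25505147] [ 0.55378948 -0.66707346 -0.46660687]
grey z [0.06395537 0.06641406 0.10010915]
```

View pics/w2.png

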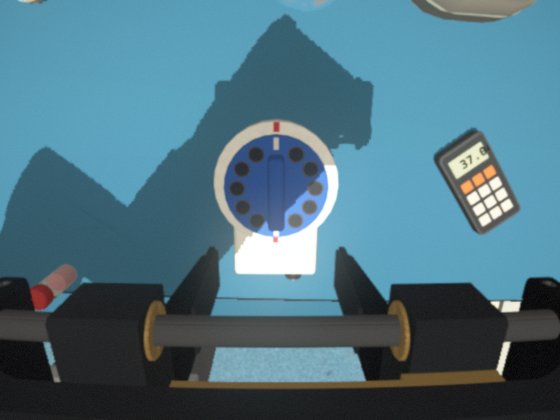

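The wrist view shows the blue head's white marks (276,143) and (276,233) in line with the red rim marks (276,127) and (276,241). The handle top is at 0.1026 and the disc top at 0.067, which means it is home. The grey head matches at 0.066, and the gripper is clear.

```bash
python3 -c "
from bench import ctrl, camrig
print(ctrl.finish_job())"
```

```text
the job is handed in; nothing more can be done
None
```

The blue head is turned into its slot and sits fully home on the mixer's rim, released with the gripper clear; the grey head was not touched, and the job was handed in at about 6.5 s.

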